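Start the furnace purge at the bench control box

ROBOT

A 6-joint arm with a two-finger parallel gripper is mounted at the origin on a cart in front of the work surface, level with it; the furniture and walls round the work are solid. World frame = base frame: x ahead of the robot, y to its left, z up, the work surface at z = 0. Lengths are in m, angles in degrees, forces in N, time in s.
With the tool pointing down it reaches from about 0.25 to 0.725 m from the base axis. Payload 9.7 kg.
Tool frame: the origin (TCP) lies at the very end of the fingers, on their centre line; the grasp point (between the pads) lies grasp_offset behind it (grasp_offset is the distance from the TCP to the grasp point, in m); z points along the fingers, y is the line along which they close (so a half turn about z gives the same grasp; the last joint's range is limited). The gripper opens to 85 mm and grips with 20 to 120 N. Pads are 22 mm wide; open, the fingers measure 114 mm over their backs; the gripper's body (76 mm by 85 mm) begins 54 mm behind the grasp point. The pads swing forward as they close: fully open they stand 13 mm farther back than shut.
Start: joints at [-71.906, 4.979, 10.078, 95.1, 0, 90], TCP at [0.171, -0.523, 0.231] pointing down, gripper open.
Joint ranges: [-179.16, 179.16], [-48.56, 103.87], [-65.8, 70.77], [-126.05, 130.52], [-82.76, 87.17], [-180, 180]. Speed limits (degrees/s): [127.2, 127.2, 147.25, 180, 180, 180].

INTERFACE

Orientations are given as [roll, pitch, yaw] about the fixed x, y, z axes, in that order (R = Rz(yaw) Ry(pitch) Rx(roll)).
In Python, from workcell import get_obs, camera, calibration, job_done, recognise, cut_out, mark_of, grasp_offset gives the robot as it stands.
- The arm moves only by the tool servo_tool, never from a script. Its argument "moves" is a list of rows, each a list of 3 entries, a list of its own where there are three numbers: the turn, a rotation vector about the tool's x, y, z in degrees, then the shift along the tool's x, y, z in m, then the opening in per cent of the stroke, from 0 (shut) to 100 (fully open). In form: [[[ax, ay, az], [x, y, z], claw], ...]. A call has 1 to 12 rows; each row shifts and turns the commanded pose from where the row before left it, along the tool's axes as they then stand; what a row does not reach is not made up. A row lasts 1/10 s, in which the tool goes at most 50 mm and 8.59 degrees, less where a joint would pass 70% of its speed; a pose out of reach is approached as far as the arm can. A call is refused whole if a number of a shift passes 0.05 or a number of a turn 8.59, either way. A call with a gripper value outside its range is refused whole. The fingers move at their own pace and stop on an object; "force" is the grip in N (left out, the last holds). Time passes only in rows, so rows that do not move let the fingers close. It gives the time, the measured TCP pose, the force, the opening and the grip force at its end, in the units of the state.
- get_obs(): the state, without advancing time (a new reading comes with each control period).
- camera(name): name is "side" or "top" or "wrist"; returns (picture, depth): 480x640x3 uint8, red, green, blue; 480x640 float32, m along the optical axis (not along the pixel's ray), 0 where there is no reading.
- calibration(name): a dict with "camera_matrix" (3x3 intrinsics, pixels), "R" (3x3) and "t" (3): a world point X has camera coordinates R X + t. Camera axes: x right, y down, z forward; pixel columns grow to the right and rows downward; lengths in m; the calibration is good to about 2 mm. A picture is of the moment at which its call begins: read the wrist's pose just before it. calibration takes no time and is no camera call; for the wrist camera it gives the pose at the moment of the call.
- job_done(): hands the job in; it is judged then, once.
Trained networks look in the newest picture that a camera, given by its name, has taken for a name from the list of things; names that differ only in an ending like _2 or _b are one class to them, and where a whole thing is asked for, a point or a joint stands for the part that bears it (a point fixed in the world has none). Each returns a list of dicts, best first, with "score" (0 to 1); they miss things now and then, are a little off and sometimes report something else, mostly with a low value. They report only what shows in the picture. A call takes as long as a camera call.
- recognise(name, camera): "xyz" ([x, y, z] in m, in the coordinates of the camera as it stood for that picture, good to about 4 mm: the middle of the surface that is visible of it).
- cut_out(name, camera): "mask" (480x640 bool, what is visible of it).
- mark_of(name, camera): "xyz" ([x, y, z] in m, in the coordinates of the camera as it stood for that picture, good to about 4 mm: a listed point, or the origin of a listed thing).
The state is a dict: "time": time; "q": joint angles; "qd": joint speeds; "joint_efforts": joint torques, N m; "ee_pos": TCP position; "tcp_rot": TCP orientation; "wrist_force": force on the tool from outside, world axes, zero at the start; "torque": the same for the moment, N m; "opening": finger opening in m; "grasp_force": force on a finger pad.
Only numpy, scipy, OpenCV 4.12 (cv2) and the standard library are available. Lean on these libraries where they do the work, as an engineer would, in place of code of your own. Each camera call takes 0.05 s, during which the arm holds its last target. There are 200 camera calls.

TASK

Start a purge of the furnace at the grey control box with your fingers, in this order: tip the rocker switch on by pressing its raised rear end (the end away from the robot) fully down, press the square key down until it stays fully down, then press the wide mushroom-shaped button fully down and keep it held there with the fingers. The program finishes while still holding the mushroom button down, with the rocker on and the square key down. Do not press the small round button, and do not pick up, push away or knock over any of the loose things around.

Things in the scene. Friction and masses are not known exactly. Their poses are not given: they have to be found in the camera images.
- control_box: fixed grey bench control box with a bare metal top, 124 x 280 x 50 mm (x, y, z); origin at the centre of its underside; its x axis points to its rear (away from the robot at yaw 0), y to its left. Four controls with black caps sit on its top in one row along its y axis, 62 mm apart, each turned as the box is; which control is in which place varies.
- rocker_switch: grey plate 58 x 46 mm, 6 mm thick, on the control box's top; origin under the plate's centre (on the 50 mm high box top), x away from the robot at yaw 0, y left, z up; it carries the rocker switch, whose black rocker is 50 mm long (along x), 24 mm wide
- rocker (a joint): tilt of the rocker about the crosswise line through its middle, rad: 0 = off (rear end raised, near end down), 0.40 = on (rear end fully down, near end raised). It takes about 4 N at that end and stays where it is left; no spring.
- rocker_far_end (a point): point on the upper face of the rocker's rear half, 16 mm behind the plate's centre when off; it moves with the rocker, about 18 mm above the box top when off and 7 mm lower when fully on
- square_unit: grey plate 58 x 46 mm, 6 mm thick, on the control box's top; origin under the plate's centre (on the 50 mm high box top), x away from the robot at yaw 0, y left, z up; it carries the square key, black, 26 x 26 mm
- square_key (a joint): how far the square key is pressed down, m: 0 = up, 0.008 = fully down. It takes about 3.5 N and stays down where it is left (latching, no spring).
- square_key_top (a point): centre of the square key's top face, 20 mm above the box top when up; moves with the key
- mushroom_unit: grey plate 58 x 46 mm, 6 mm thick, on the control box's top; origin under the plate's centre (on the 50 mm high box top), x away from the robot at yaw 0, y left, z up; it carries the mushroom button: a wide black round head, 38 mm across, on a 20 mm stem
- mushroom (a joint): how far the mushroom button is pressed down, m: 0 = up, 0.008 = fully down. A spring resists with 3 N at first and 6.2 N fully down, and lifts it again when let go.
- mushroom_top (a point): centre of the mushroom head's top, 34 mm above the box top when up; moves with the button
- small_round_unit: grey plate 58 x 46 mm, 6 mm thick, on the control box's top; origin under the plate's centre (on the 50 mm high box top), x away from the robot at yaw 0, y left, z up; it carries the small round button: a low black round cap, 22 mm across, not to be pressed
- small_round (a joint): how far the small round button is pressed, m: 0 = up, 0.006 = fully down; a spring lifts it again
- small_round_top (a point): centre of the small round button's top, 16 mm above the box top
- vial_1: small clear vial with a blue cap, 24x21x44 mm, standing behind the box; loose, a bystander; origin at the centre of its underside
- vial_4: small clear vial with a black cap, 23x21x44 mm, standing behind the box; loose, a bystander; origin at the centre of its underside
- crucible_0: small white open crucible, 39 mm wide, 28 mm high, standing behind the box; loose, a bystander; origin at the centre of its underside
- usb_stick: USB stick, 16x51x8 mm, lying on the rear strip of the control box's top, behind the controls; loose, a bystander; origin at the centre of its underside
- reagent_bottle_2: clear bottle with a black cap, 45 mm wide, 80 mm high, to the right of the box; loose, a bystander; origin at the centre of its underside
- ferrule_tin: white round tin, 65 mm wide, 53 mm high, to the left of the box; loose, a bystander; origin at the centre of its underside

How it is judged:
By the outcome, as a careful person would: the job done as asked, in the order asked, and still so for the second after the job is handed in, while the arm keeps its last pose, push and grip.
It also fails if it takes over 45 s, if anything falls off the work surface, if the arm or the gripper's body presses on something with over 40 N, if the wrist force passes 120 N, or if a joint passes its speed limit or range.

## Working session

There is one attempt and no reset: what is moved stays moved. The work goes in short steps, Python scripts to look and compute and a tool call to move; the robot and the scene stay as the last step left them, time stands still between calls to the robot, and variables do not carry over. Pictures are saved under pics/ and viewed, at most 10 in all, crops included, and the job is handed in when it is done.

Besides the shell and the picture viewer there is one more tool, called after "Request:" by a JSON object that holds its "method" and its "body". servo_tool: Moves the arm, as the interface text tells. Its arguments: {"type":"object","properties":{"moves":{"type":"array"},"force":{"type":"number"}},"required":["moves"]}

```bash
mkdir -p pics
cat > h.py <<'E'
import numpy as np,cv2
from workcell import *
def w(c,name,p):
    k=calibration(c);return np.array(k["R"]).T@(np.array(p)-np.array(k["t"]))
E
python3 - <<'E'
from h import *
o=get_obs();print(o['time'],o['ee_pos'],o['tcp_rot'],o['opening'],grasp_offset)
for c in("top","side"):
    im,d=camera(c);cv2.imwrite(f"pics/{c}0.png",im[:,:,::-1])
    for n in["control_box","rocker_switch","rocker_far_end","square_unit","square_key_top","mushroom_unit","mushroom_top","small_round_unit","small_round_top","usb_stick"]:
        r=mark_of(n,c)
        print(c,n,[(np.round(w(c,n,x["xyz"]),3).tolist(),round(x["score"],2)) for x in r[:2]])
print(get_obs()['time'])
E
```

```text
0.0 [ 0.17073679 -0.5225729   0.23056883] [-1.79922335e+02  1.39990900e-03  1.80931999e+01] 0.08521904275638224 0.0187
top control_box [([0.484, 0.056, -0.0], 0.83), ([0.472, -0.032, 0.049], 0.45)]
top rocker_switch [([0.576, 0.065, -0.003], 0.72), ([0.474, -0.03, 0.049], 0.66)]
top rocker_far_end [([0.476, 0.094, 0.068], 0.69), ([0.491, -0.028, 0.068], 0.68)]
top square_unit [([0.474, 0.091, 0.052], 0.7)]
top square_key_top [([0.477, 0.094, 0.068], 0.63), ([0.492, -0.032, 0.071], 0.24)]
top mushroom_unit [([0.474, 0.033, 0.05], 0.85)]
top mushroom_top [([0.474, 0.033, 0.083], 0.55)]
top small_round_unit [([0.471, 0.153, 0.053], 0.68)]
top small_round_top [([0.472, 0.152, 0.064], 0.47), ([0.475, 0.032, 0.081], 0.42)]
top usb_stick [([0.527, 0.034, 0.054], 0.75), ([0.502, -0.135, 0.003], 0.4)]
side control_box [([0.479, 0.063, -0.0], 0.83)]
side rocker_switch [([0.475, -0.036, 0.049], 0.56), ([0.469, 0.154, 0.046], 0.22)]
side rocker_far_end [([0.495, -0.039, 0.064], 0.78), ([0.473, 0.154, 0.064], 0.61)]
side square_unit [([0.471, 0.154, 0.046], 0.7), ([0.476, -0.035, 0.05], 0.67)]
side square_key_top [([0.475, 0.094, 0.07], 0.6)]
side mushroom_unit [([0.475, 0.028, 0.05], 0.96), ([0.495, -0.038, 0.062], 0.56)]
side mushroom_top [([0.477, 0.025, 0.084], 0.6)]
side small_round_unit [([0.47, 0.152, 0.046], 0.55), ([0.471, 0.09, 0.052], 0.32)]
side small_round_top [([0.473, 0.153, 0.062], 0.58)]
side usb_stick [([0.527, 0.038, 0.052], 0.48)]
1.1
```

View pics/top0.png

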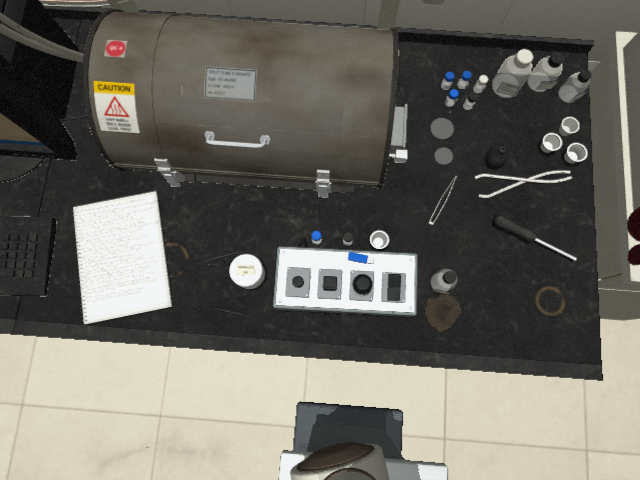

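View pics/side0.png

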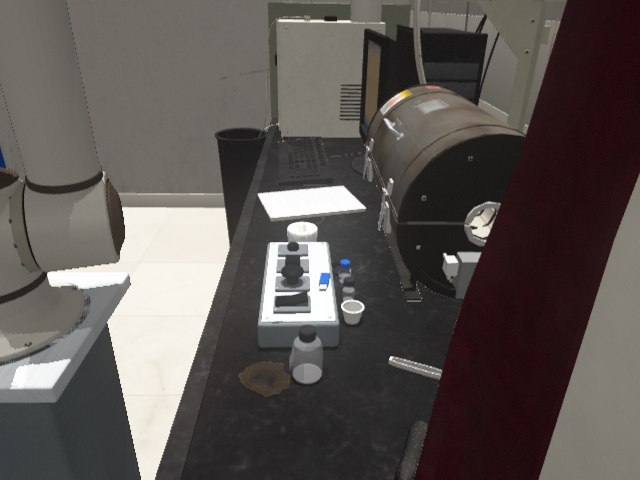

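The top picture shows the controls from left to right: small round (298,282), square key (329,283), mushroom (362,283), rocker (394,287). The USB stick is at (358,258). The side view agrees, with the bottle at (306,355) to the right of the box. The positions fit the 62 mm pitch and the given heights. Next I square the tool, shut the fingers and hover for a wrist view.

Request:
{"method": "servo_tool", "body": {"moves": [[[0,0,6],[0,0,0],0],[[0,0,6],[0,0,0],0],[[0,0,6.1],[0,0,0],0],[[0,0,0],[0.018,-0.037,0],0],[[0,0,0],[0.018,-0.037,0],0],[[0,0,0],[0.018,-0.037,0],0],[[0,0,0],[0.018,-0.037,0],0],[[0,0,0],[0.018,-0.037,0],0],[[0,0,0],[0.018,-0.037,0],0],[[0,0,0],[0.018,-0.037,0],0],[[0,0,0],[0.018,-0.037,0],0],[[0,0,0],[0.018,-0.037,0],0]]}}

```text
time: 2.3
ee_pos: [0.3332, -0.1883, 0.2315]
tcp_rot: [180.0, -0.0, -0.0]
wrist_force: [0.8, -0.5, 0.6]
opening: -0.0002
grasp_force: 0.0
```

Request:
{"method": "servo_tool", "body": {"moves": [[[0,0,0],[0.018,-0.037,0],0],[[0,0,0],[0.018,-0.037,0],0],[[0,0,0],[0.018,-0.037,0],0],[[0,0,0],[0.018,-0.037,0],0],[[0,0,0],[0.018,-0.037,0],0],[[0,0,0],[0.018,-0.037,0],0],[[0,0,0],[0,0,0],0],[[0,0,0],[0,0,0],0],[[0,0,0],[0,0,0],0]]}}

```text
time: 3.2
ee_pos: [0.4409, 0.013, 0.2314]
tcp_rot: [-179.2, 0.0, 1.3]
wrist_force: [0.5, 0.3, 0.2]
opening: 0.0001
grasp_force: 0.0
```

Run:
```python
from h import *
o=get_obs();print(o['time'],o['ee_pos'],o['tcp_rot'],o['opening'],o['wrist_force'])
c="wrist"
im,d=camera(c);cv2.imwrite(f"pics/{c}0.png",im[:,:,::-1])
for n in["control_box","rocker_switch","rocker_far_end","square_unit","square_key_top","mushroom_unit","mushroom_top","small_round_unit","usb_stick"]:
        r=mark_of(n,c)
        print(c,n,[(np.round(w(c,n,x["xyz"]),3).tolist(),round(x["score"],2)) for x in r[:2]])
```

```text
3.2 [0.44085657 0.01304697 0.23142732] [-1.79223112e+02  1.00052512e-02  1.25149923e+00] 0.00013159164125625244 [0.46539044 0.28893258 0.21582758]
wrist control_box [([0.486, 0.056, -0.005], 0.6)]
wrist rocker_switch [([0.481, -0.034, 0.05], 0.8)]
wrist rocker_far_end [([0.496, -0.038, 0.063], 0.68), ([0.487, 0.055, 0.0], 0.53)]
wrist square_unit [([0.477, 0.089, 0.05], 0.75), ([0.49, 0.259, -0.001], 0.72)]
wrist square_key_top [([0.478, 0.091, 0.068], 0.77)]
wrist mushroom_unit [([0.477, 0.027, 0.046], 0.6)]
wrist mushroom_top [([0.474, 0.028, 0.086], 0.58), ([0.481, -0.033, 0.048], 0.54)]
wrist small_round_unit []
wrist usb_stick [([0.528, 0.038, 0.045], 0.68)]
```

View pics/wrist0.png

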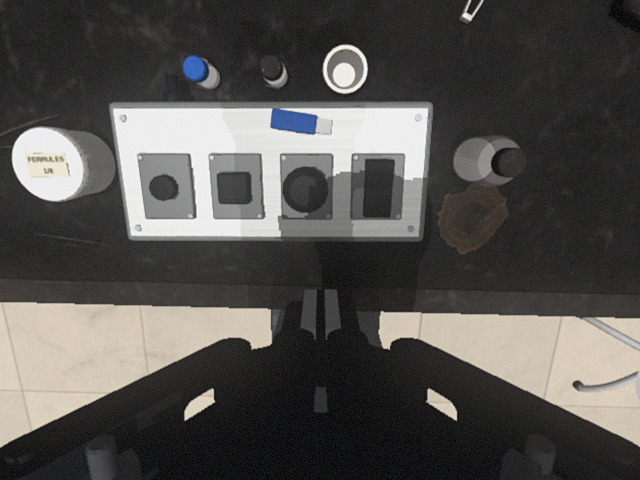

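The wrist view shows the same order: small round (164,187), square (235,188), mushroom (307,189), rocker (378,187). The USB stick is at (300,122), behind the mushroom. Next I go above the rocker's rear end.

Request:
{"method": "servo_tool", "body": {"moves": [[[0,0,1.3],[0.0265,0.0235,0],0],[[0,0,0],[0.0265,0.0235,0],0],[[0,0,0],[0,0,0.04],0],[[0,0,0],[0,0,0.04],0],[[0,0,0],[0,0,0.04],0],[[0,0,0],[0,0,0],0],[[0,0,0],[0,0,0],0]]}}

```text
time: 4.4
ee_pos: [0.4946, -0.0311, 0.1114]
tcp_rot: [-179.2, 0.1, 0.0]
wrist_force: [-0.4, -0.7, 0.7]
opening: 0.0006
grasp_force: 0.0
```

Request:
{"method": "servo_tool", "body": {"moves": [[[-0.8,0,0],[0,0.003,0.01],0],[[0,0,0],[0,0,0.02],0],[[0,0,0],[0,0,0.004],0],[[0,0,0],[0,0,0.003],0],[[0,0,0],[0,0,0.003],0],[[0,0,0],[0,0,0.003],0],[[0,0,0],[0,0,0.002],0],[[0,0,0],[0,0,0.001],0],[[0,0,0],[0,0,0],0]]}}

```text
time: 5.3
ee_pos: [0.4951, -0.034, 0.0649]
tcp_rot: [180.0, -0.0, 0.0]
wrist_force: [2.8, -0.8, 3.5]
opening: 0.0001
grasp_force: 1.7
```

Request:
{"method": "servo_tool", "body": {"moves": [[[0,0,0],[0,0,0.001],0],[[0,0,0],[0,0,0.001],0],[[0,0,0],[0,0,0.001],0],[[0,0,0],[0,0,0],0]]}}

```text
time: 5.7
ee_pos: [0.4953, -0.0339, 0.062]
tcp_rot: [180.0, -0.1, 0.0]
wrist_force: [3.6, -0.4, 5.6]
opening: -0.0001
grasp_force: 2.6
```

Request:
{"method": "servo_tool", "body": {"moves": [[[0,0,0],[0,0,0.001],0],[[0,0,0],[0,0,0.001],0],[[0,0,0],[0,0,0],0]]}}

```text
time: 6.0
ee_pos: [0.4955, -0.0339, 0.0613]
tcp_rot: [180.0, -0.1, 0.0]
wrist_force: [1.2, 0.2, 15.5]
opening: -0.0003
grasp_force: 8.0
```

Request:
{"method": "servo_tool", "body": {"moves": [[[0,0,0],[0,0,0.001],0],[[0,0,0],[0,0,0.0005],0],[[0,0,0],[0,0,0],0]]}}

```text
time: 6.3
ee_pos: [0.4957, -0.034, 0.0611]
tcp_rot: [180.0, -0.2, 0.0]
wrist_force: [-3.6, 0.4, 26.8]
opening: -0.0003
grasp_force: 13.1
```

The rocker is on its stop: force rises at z = 0.061, as expected. I lift and go to the square key, passing over the mushroom at z = 0.12, and look again.

Request:
{"method": "servo_tool", "body": {"moves": [[[0,0,0],[0,0,-0.03],0],[[0,0,0],[0,0,-0.035],0],[[0,0,0],[-0.005,-0.03125,0],0],[[0,0,0],[-0.005,-0.03125,0],0],[[0,0,0],[-0.005,-0.03125,0],0],[[0,0,0],[-0.005,-0.03125,0],0],[[0,0,0],[0,0,0],0],[[0,0,0],[0,0,0],0]]}}

```text
time: 7.1
ee_pos: [0.4746, 0.0417, 0.1238]
tcp_rot: [-177.9, 0.1, 3.8]
wrist_force: [-0.7, -1.0, 0.9]
opening: 0.0001
grasp_force: 0.0
```

Run:
```python
from h import *
o=get_obs();print(o['time'],o['ee_pos'],o['tcp_rot'],o['wrist_force'])
im,d=camera("wrist");cv2.imwrite("pics/wrist1.png",im[:,:,::-1])
for n in["rocker_far_end","square_key_top","mushroom_top","usb_stick"]:
    print(n,[(np.round(w("wrist",n,x["xyz"]),3).tolist(),round(x["score"],2)) for x in mark_of(n,"wrist")[:2]])
```

```text
7.1 [0.47455703 0.04169709 0.12384185] [-1.77909676e+02  8.46130586e-02  3.83771183e+00] [-0.69588833 -0.95694761  0.94739436]
rocker_far_end [([0.499, -0.035, 0.059], 0.88)]
square_key_top [([0.501, -0.036, 0.057], 0.19)]
mushroom_top [([0.476, 0.026, 0.087], 0.7)]
usb_stick [([0.529, 0.035, 0.049], 0.83), ([0.471, 0.154, 0.065], 0.22)]
```

View pics/wrist1.png

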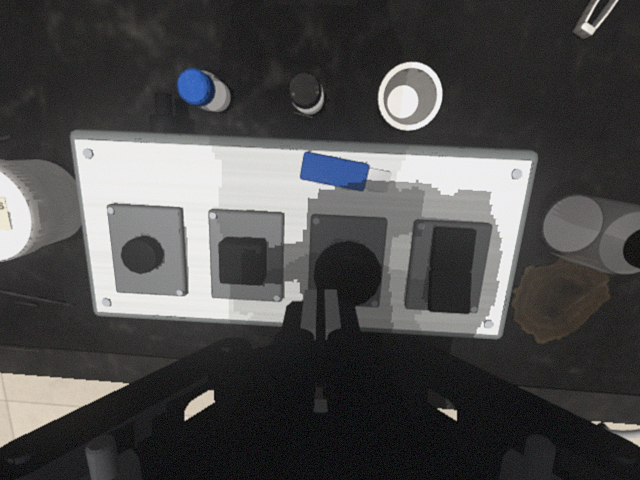

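The wrist picture shows the rocker at (452,268) tipped to the rear and everything else unmoved; the far end now measures about 0.059 against the expected 0.061. The fingers stopped short, at (320,310) above the mushroom, because the rows were speed limited. I straighten the tool and go on more slowly.

Request:
{"method": "servo_tool", "body": {"moves": [[[-1,0,1.9],[0,0,0],0],[[-1.1,0,1.9],[0,0,0],0],[[0,0,0],[0,-0.007,0],0],[[0,0,0],[0,-0.007,0],0],[[0,0,0],[0,-0.007,0],0],[[0,0,0],[0,-0.007,0],0],[[0,0,0],[0,-0.007,0],0],[[0,0,0],[0,-0.007,0],0],[[0,0,0],[0,-0.007,0],0],[[0,0,0],[0,0,0],0]]}}

```text
time: 8.35
ee_pos: [0.4748, 0.042, 0.1255]
tcp_rot: [-177.9, 0.1, 3.8]
wrist_force: [-0.0, 0.8, 0.4]
opening: -0.0001
grasp_force: 0.0
```

Run:
```python
from h import *
o=get_obs();print(np.round(o['q'],1),np.round(o['qd'],1),o['joint_efforts'],o['torque'])
```

```text
[  3.8  -5.7 -12.3  83.6   2.1 179.9] [-0.3  0.  -0.2 -0.1 -0.2 -0. ] [ 2.17008633e-01 -4.06468320e+01  4.70044541e+01  3.75872059e-02
  1.83796179e-01 -1.23571572e-04] [-0.00269799  0.0012923  -0.00328536]
```

Joint 6 is at its 180° limit, so yaw must stay above the joint 1 angle. I use a tool yaw of about 14°, which still fits the keys.

Request:
{"method": "servo_tool", "body": {"moves": [[[0,0,-2],[0,0,0],0],[[-2.1,0,0],[0,0,0],0],[[0,0,-4],[0,0,0],0],[[0,0,-4.2],[0,0,0],0],[[0,0,0],[0.003,-0.012,0],0],[[0,0,0],[0.003,-0.012,0],0],[[0,0,0],[0.003,-0.012,0],0],[[0,0,0],[0.003,-0.012,0],0],[[0,0,0],[0,0,0],0],[[0,0,0],[0,0,0],0]]}}

```text
time: 9.35
ee_pos: [0.4747, 0.0916, 0.1254]
tcp_rot: [-180.0, 0.1, 14.1]
wrist_force: [-0.2, -0.8, 0.1]
opening: 0.0
grasp_force: 0.0
```

Request:
{"method": "servo_tool", "body": {"moves": [[[0,0,0],[0.001,0,0.025],0],[[0,0,0],[0,0,0.025],0],[[0,0,0],[0,0,0.003],0],[[0,0,0],[0,0,0.002],0],[[0,0,0],[0,0,0.002],0],[[0,0,0],[0,0,0.002],0],[[0,0,0],[0,0,0.002],0],[[0,0,0],[0,0,0.001],0],[[0,0,0],[0,0,0.0],0]]}}

```text
time: 10.25
ee_pos: [0.4762, 0.0913, 0.0639]
tcp_rot: [-180.0, -0.0, 14.0]
wrist_force: [1.3, -1.6, 2.9]
opening: -0.0002
grasp_force: 1.4
```

Request:
{"method": "servo_tool", "body": {"moves": [[[0,0,0],[0,0,0.001],0],[[0,0,0],[0,0,0.001],0],[[0,0,0],[0,0,0.001],0],[[0,0,0],[0,0,0],0]]}}

```text
time: 10.65
ee_pos: [0.4762, 0.0913, 0.0619]
tcp_rot: [-180.0, -0.0, 14.0]
wrist_force: [-2.1, -2.3, 14.1]
opening: -0.0002
grasp_force: 7.0
```

Request:
{"method": "servo_tool", "body": {"moves": [[[0,0,0],[0,0,0.001],0],[[0,0,0],[0,0,0.0005],0],[[0,0,0],[0,0,0],0]]}}

```text
time: 10.95
ee_pos: [0.4763, 0.0913, 0.0618]
tcp_rot: [-180.0, -0.1, 14.0]
wrist_force: [-6.1, -4.0, 26.3]
opening: 0.0
grasp_force: 12.9
```

The key is bottomed at z = 0.062. I lift and move over the mushroom, staying above its 0.084 top.

Request:
{"method": "servo_tool", "body": {"moves": [[[0,0,0],[0,0,-0.025],0],[[0,0,0],[0,0,-0.025],0],[[0,0,0],[-0.004,0.01525,0],0],[[0,0,0],[-0.004,0.01525,0],0],[[0,0,0],[-0.004,0.01525,0],0],[[0,0,0],[-0.004,0.01525,0],0],[[0,0,0],[0,0,0],0],[[0,0,0],[0,0,0],0]]}}

```text
time: 11.75
ee_pos: [0.4747, 0.0284, 0.1086]
tcp_rot: [-179.9, 0.1, 14.0]
wrist_force: [-1.3, -0.2, -0.2]
opening: -0.0003
grasp_force: 0.0
```

Run:
```python
from h import *
o=get_obs();print(o['time'],o['ee_pos'],o['tcp_rot'],o['wrist_force'])
for c in("top","side","wrist"):
  im,d=camera(c);cv2.imwrite(f"pics/{c}2.png",im[:,:,::-1])
  for n in["rocker_far_end","square_key_top","mushroom_top","usb_stick"]:
    print(c,n,[(np.round(w(c,n,x["xyz"]),3).tolist(),round(x["score"],2)) for x in mark_of(n,c)[:2]])
```

```text
11.75 [0.47467528 0.02840992 0.10856105] [-1.79931190e+02  1.08848703e-01  1.39557169e+01] [-1.30089531 -0.17807527 -0.20122301]
top rocker_far_end []
top square_key_top [([0.475, 0.093, 0.061], 0.59)]
top mushroom_top [([0.473, 0.154, 0.065], 0.42)]
top usb_stick []
side rocker_far_end [([0.495, -0.039, 0.058], 0.88)]
side square_key_top [([0.529, 0.038, 0.051], 0.61), ([0.476, 0.093, 0.063], 0.56)]
side mushroom_top [([0.475, 0.027, 0.085], 0.71)]
side usb_stick [([0.529, 0.037, 0.052], 0.74), ([0.576, -0.002, -0.002], 0.17)]
wrist rocker_far_end [([0.499, -0.034, 0.055], 0.89)]
wrist square_key_top [([0.474, 0.09, 0.062], 0.95), ([0.477, 0.031, 0.049], 0.37)]
wrist mushroom_top [([0.473, 0.028, 0.087], 0.87)]
wrist usb_stick [([0.526, 0.035, 0.051], 0.76)]
```

View pics/wrist2.png

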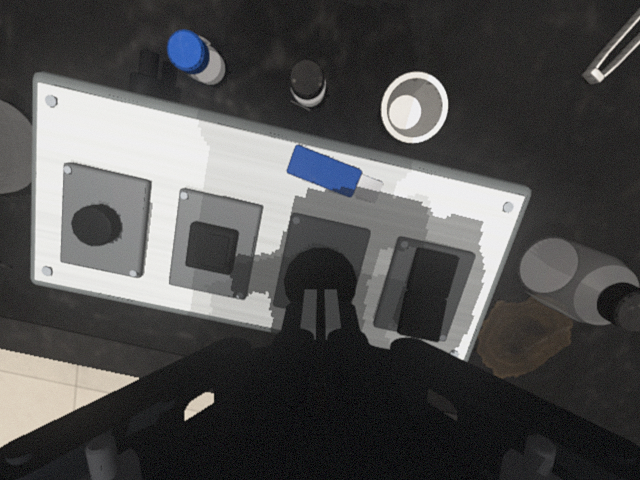

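The wrist view shows the square key (212,248) down, measuring 0.062, the rocker (430,290) on, the fingers over the mushroom (320,285) and the bystanders in place. Now I press the mushroom from 0.084 to 0.076.

Request:
{"method": "servo_tool", "body": {"moves": [[[0,0,0],[0,0,0.02],0],[[0,0,0],[0,0,0.003],0],[[0,0,0],[0,0,0.002],0],[[0,0,0],[0,0,0.002],0],[[0,0,0],[0,0,0.002],0],[[0,0,0],[0,0,0.002],0],[[0,0,0],[0,0,0.001],0],[[0,0,0],[0,0,0.001],0],[[0,0,0],[0,0,0.001],0],[[0,0,0],[0,0,0],0]]}}

```text
time: 13.5
ee_pos: [0.4751, 0.0283, 0.076]
tcp_rot: [-180.0, 0.0, 14.0]
wrist_force: [-4.6, -1.3, 11.3]
opening: 0.0
grasp_force: 5.3
```

Request:
{"method": "servo_tool", "body": {"moves": [[[0,0,0],[0,0,0.0005],0],[[0,0,0],[0,0,0],0]]}}

```text
time: 13.7
ee_pos: [0.4752, 0.0283, 0.076]
tcp_rot: [-180.0, -0.0, 14.0]
wrist_force: [-6.1, -0.5, 14.4]
opening: -0.0002
grasp_force: 7.2
```

Against the stop at z = 0.076. I add a little margin and check that it holds steady.

Request:
{"method": "servo_tool", "body": {"moves": [[[0,0,0],[0,0,0.0005],0],[[0,0,0],[0,0,0],0],[[0,0,0],[0,0,0],0],[[0,0,0],[0,0,0],0],[[0,0,0],[0,0,0],0],[[0,0,0],[0,0,0],0]]}}

```text
time: 14.3
ee_pos: [0.4752, 0.0283, 0.0759]
tcp_rot: [-180.0, -0.0, 14.0]
wrist_force: [-8.1, -0.8, 18.3]
opening: 0.0002
grasp_force: 9.1
```

Run:
```python
from h import *
c="side";camera(c)
for n in["rocker_far_end","square_key_top","usb_stick"]:
    print(n,[(np.round(w(c,n,x["xyz"]),3).tolist(),round(x["score"],2)) for x in mark_of(n,c)[:2]])
o=get_obs();print(o['time'],o['ee_pos'],o['wrist_force'])
if o['ee_pos'][2]<.0775 and 10<o['wrist_force'][2]<35: print(job_done())
```

```text
rocker_far_end [([0.498, -0.036, 0.057], 0.66)]
square_key_top [([0.474, -0.036, 0.049], 0.72)]
usb_stick [([0.53, 0.038, 0.05], 0.7)]
14.5 [0.47522954 0.02827213 0.07589688] [-9.1564672  -0.2465463  18.18140828]
the job is handed in; nothing more can be done
None
```

The job is handed in at 14.5 s: rocker on, square key fully down, and the mushroom button held at its stop with about 18 N. The small round button was not pressed, and the loose things looked unmoved in the last picture before the mushroom press.

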